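Roll a hot digestion vessel from its carrying tray onto the roller mixer

ROBOT

A 6-joint arm with a two-finger parallel gripper is mounted at the origin on the work surface. World frame = base frame: x ahead of the robot, y to its left, z up, the work surface at z = 0. Lengths are in m, angles in degrees, forces in N, time in s.
With the tool pointing down it reaches from about 0.375 to 0.9 m from the base axis. Payload 3.1 kg.
Tool frame: the origin (TCP) lies between the finger pads; the fingertips stand 11 mm ahead of it and the grasp point (between the pads) lies 8 mm behind it; z points along the fingers, y is the line along which they close (so a half turn about z gives the same grasp; the last joint's range is limited). The gripper opens to 87 mm and grips with 3 to 60 N. Pads are 19 mm wide; open, the fingers measure 117 mm over their backs; the gripper's body (75 mm by 190 mm) begins 51 mm behind the grasp point.
Start: joints at [-75.315, 30.224, 82.088, -0, 67.689, -10.227], TCP at [0.263, -0.567, 0.234] pointing down, gripper open.
Joint ranges: [-176.69, 176.69], [-43.24, 126.21], [12.49, 139.97], [-82, 262], [0, 151.66], [-163.58, 163.58]. Speed limits (degrees/s): [159.86, 159.86, 180, 180, 180, 180].

INTERFACE

Orientations are given as a 3x3 rotation matrix whose columns are the frame's x, y, z axes.
In Python, from rig import bot, viewer, workorder, models gives the robot as it stands.
- The arm moves only by the shell command python3 -m jog 'ROWS'. ROWS is JSON, a list of rows, each a list of 7 numbers: the opening, from 0 (shut) to 1 (fully open), then the shift along the tool's x, y, z in m, then the turn, a rotation vector about the tool's x, y, z in degrees. In form: [[claw, x, y, z, ax, ay, az], ...]. A call has 1 to 20 rows; each row is the pose to reach, as a shift and turn from the pose commanded when the call began, along the tool's axes at that moment; what a row does not reach only later rows make up. A row lasts 1/8 s, in which the tool goes at most 62.5 mm and 10.7 degrees, less where a joint would pass 70% of its speed; a pose out of reach is approached as far as the arm can. A call with a gripper value outside its range is refused whole. The fingers move at their own pace and stop on an object; the grip force is fixed at half the most. Time passes only in rows, so rows that repeat a pose let the fingers close. It gives the time, the measured TCP pose, the force, the opening and the grip force at its end, in the units of the state.
- bot.read_state(): the state, without advancing time (a new reading comes with each control period).
- viewer.capture(name): name is "scene" or "top"; returns (picture, depth): 384x512x3 uint8, blue, green, red; 384x512 float32, m along the optical axis (not along the pixel's ray), 0 where there is no reading.
- viewer.camera_info(name): a dict with "fx", "fy", "cx", "cy" (pixels), "world_to_cam" (4x4, takes a point from world to camera coordinates). Camera axes: x right, y down, z forward; pixel columns grow to the right and rows downward; lengths in m; the calibration is good to about 2 mm. A picture is of the moment at which its call begins. camera_info takes no time and is no camera call.
- workorder.hand_in(): hands the job in; it is judged then, once.
Trained networks look in the newest picture that a camera, given by its name, has taken for a name from the list of things; names that differ only in an ending like _2 or _b are one class to them, and where a whole thing is asked for, a point or a joint stands for the part that bears it (a point fixed in the world has none). Each returns a list of dicts, best first, with "p" (0 to 1); they miss things now and then, are a little off and sometimes report something else, mostly with a low value. They report only what shows in the picture. A call takes as long as a camera call. They do not tell look-alikes from the thing itself.
- models.outline_of(camera, thing): "mask" (384x512 bool, what is visible of it).
- models.tip_of(camera, thing): "xyz" ([x, y, z] in m, in world coordinates, good to about 4 mm: a listed point, or the origin of a listed thing).
The state is a dict: "time_s": time; "joint_positions": joint angles; "qvel": joint speeds; "tau": joint torques, N m; "position": TCP position; "tcp_rot": TCP orientation; "force": force on the tool from outside, world axes, zero at the start; "moment": the same for the moment, N m; "opening": opening from 0.0 (shut) to 1.0 (fully open); "grasp_force": force on a finger pad.
Only numpy, scipy, OpenCV 4.12 (cv2) and the standard library are available. Lean on these libraries where they do the work, as an engineer would, in place of code of your own. Each camera call takes 0.05 s, during which the arm holds its last target. There are 200 camera calls.

TASK

The sealed digestion vessel is hot from the oven and lies loose on its open-ended carrying tray: lift the tray by its handle and, to loosen the sediment, rock it so that the vessel rolls to and fro twice, each time first towards the end away from the roller mixer and then towards the end nearest it, past half-way from the middle to the open edge but never off. Then hold the tray up beside the mixer with the vessel lying still around the middle of the tray for a good two seconds, let the vessel roll slowly off the end into the groove between the two rollers, and set the empty tray down flat on the bench and let go. The gripper must not touch the vessel, the vessel must not drop, race or land on the bench, the tray is never tipped steeply, and the other things on the bench stay where they are.

Things in the scene. Friction and masses are not known exactly. Their poses are not given: they have to be found in the camera images.
- vessel: White PTFE vessel with ribbed screw cap: smooth cylinder, diameter 44, length 104 mm, lying on its side, 0.25 kg (+-40 percent), solid. Origin: its middle, on its axis; x along the axis (cap at +x); y, z turn as it rolls. Starts at rest on the tray, axis along the tray's x, within 30 mm of the middle in y. It rolls without slip.
- tray: Steel carrying tray, 0.30 kg (+-20 percent), flat on the bench. Origin: centre of its underside; y = rolling direction, z up. Flat floor 126 (x) by 260 mm (y), 3 mm thick (its top at z = 3 mm). Walls 3 mm thick, 28 mm high, along the sides x = +-61.5 mm leave 8 mm play at each end of the vessel. From mid-wall, straps 34 mm wide rise to 118 mm and carry the handle. Same both ways round.
- tray_end (a point): Middle of the floor's edge at the tray's end y = -130 mm; this end faces the mixer at the start. Both ends (y = +-130) are open, no lip. The vessel starts to roll at about 0.023 rad of tilt (0.018 to 0.028, hidden); any excess gives it 2/3 of g x excess downhill; on a level tray it slows by the same law. Tray acceleration a acts as a tilt a/g that raises the end it moves towards.
- tray_grip (a point): Centre of the tray's handle, 105 mm above the tray's underside, axes as the tray's. The handle is a straight black bar along the tray's x, 120 mm long between the straps, 16 mm wide (y) and 26 mm tall (z from 92 to 118 mm), to be pinched from above across y; 45 mm of free height lies between it and the top of the vessel.
- mixer: Roller mixer fixed to the bench, off (rollers do not turn). Origin: centre of its underside; z up. White housing 290 (x) by 150 mm (y), top at 67 mm. Two black rubber rollers, diameter 32, length 220 mm, along x, axes at y = +-20, z = 85 mm (tops 101 mm). Bearing blocks at x = +-121 mm, 97 mm high. Guard rail at y = -60, z = 132 mm; the side y > 0, facing the tray, is open for loading.
- cradle (a point): Where the vessel's middle is when it rests in the groove between the two rollers: 117.3 mm above the mixer's underside, in the middle of the mixer's length and width; axes as the mixer's.
- wash_bottle: Bystander: clear wash bottle 68 mm in diameter, 170 mm tall; origin at the centre of its underside.
- beaker: Bystander: clear plastic beaker with a handle, 84 mm in diameter, 110 mm tall; origin at the centre of its underside.
- tube_rack: Bystander: blue tube rack 80 by 200 mm, 45 mm tall, empty; origin at the centre of its underside.
There are look-alikes about, which are no part of the job. Several things have the shape of the vessel; the one meant has the colours described above.

How it is judged:
By the outcome, as a careful person would: the job done as asked, in the order asked, and still so for the second after the job is handed in, with the robot touching nothing.
It also fails if it takes over 70 s, if anything falls off the work surface, if the arm or the gripper's body presses on something with over 40 N, if the wrist force passes 120 N, or if a joint passes its speed limit or range.

## Working session

There is one attempt and no reset: what is moved stays moved. The work goes in short steps, Python scripts to look and compute and a shell command to move; the robot and the scene stay as the last step left them, time stands still between calls to the robot, and variables do not carry over. Pictures are saved under pics/ and viewed, at most 10 in all, crops included, and the job is handed in when it is done.

```bash
ls; mkdir -p pics; cat > h.py <<'E'
import numpy as np, cv2
from rig import bot, viewer, workorder, models
def cap(n):
    im,d=viewer.capture(n); ci=viewer.camera_info(n); return im,d,ci
def w2c(ci): return np.array(ci["world_to_cam"],float)
def px(ci,p):
    q=w2c(ci)@np.append(p,1); return np.array([ci["fx"]*q[0]/q[2]+ci["cx"],ci["fy"]*q[1]/q[2]+ci["cy"]])
def cloud(d,ci):
    v,u=np.mgrid[:d.shape[0],:d.shape[1]]
    P=np.stack([(u-ci["cx"])*d/ci["fx"],(v-ci["cy"])*d/ci["fy"],d,np.ones_like(d)],-1)
    W=P@np.linalg.inv(w2c(ci)).T
    W=W[...,:3]; W[d<=0]=np.nan; return W
E
python3 - <<'E'
from h import *
s=bot.read_state(); print(s["time_s"],s["position"],np.round(s["tcp_rot"],3),s["opening"])
ims=[]
for n in ("scene","top"):
    im,d,ci=cap(n); cv2.imwrite(f"pics/{n}0.png",im)
    print(n,np.round(np.linalg.inv(w2c(ci))[:3],3).tolist(),ci["fx"])
    for t in ("vessel","tray","tray_end","tray_grip","mixer","cradle","wash_bottle","beaker","tube_rack"):
        for r in models.tip_of(n,t)[:4]:
            print(n,t,round(r["p"],2),np.round(r["xyz"],3),np.round(px(ci,r["xyz"])))
E
```

```text
pics
0.0 [ 0.26313121 -0.56613788  0.23259421] [[ 0.907  0.421 -0.001]
 [ 0.421 -0.907  0.002]
 [ 0.    -0.002 -1.   ]] 1.0009478665878768
scene [[0.027, 0.735, -0.677, 1.275], [0.999, -0.007, 0.033, 0.057], [0.019, -0.678, -0.735, 0.855]] 379.54545179769457
scene vessel 0.87 [0.577 0.443 0.024] [380. 207.]
scene vessel 0.8 [0.431 0.396 0.021] [353. 173.]
scene vessel 0.77 [0.495 0.143 0.029] [275. 186.]
scene vessel 0.62 [0.329 0.293 0.02 ] [317. 152.]
scene tray 0.57 [ 0.496  0.156 -0.004] [278. 194.]
scene tray_end 0.58 [0.509 0.024 0.003] [235. 196.]
scene tray_grip 0.56 [0.491 0.152 0.104] [279. 167.]
scene tray_grip 0.2 [ 0.776 -0.086 -0.002] [190. 276.]
scene mixer 0.61 [ 0.504 -0.224 -0.   ] [152. 196.]
scene cradle 0.6 [ 0.504 -0.223  0.119] [145. 168.]
scene wash_bottle 0.85 [ 0.707  0.312 -0.002] [341. 251.]
scene wash_bottle 0.19 [ 0.778 -0.088 -0.002] [189. 277.]
scene beaker 0.68 [0.761 0.162 0.001] [287. 269.]
scene tube_rack 0.56 [ 0.778 -0.086  0.002] [190. 276.]
top [[-0.077, -0.977, 0.2, 0.373], [-0.997, 0.075, -0.018, 0.093], [0.003, -0.201, -0.98, 1.058]] 415.987193716129
top vessel 0.9 [0.495 0.146 0.026] [231. 228.]
top vessel 0.85 [0.331 0.286 0.027] [177. 300.]
top vessel 0.82 [0.324 0.141 0.02 ] [237. 298.]
top vessel 0.8 [0.434 0.397 0.018] [131. 261.]
top tray 0.65 [0.494 0.153 0.003] [228. 229.]
top tray 0.39 [0.705 0.313 0.   ] [163. 154.]
top tray_end 0.86 [0.503 0.024 0.006] [279. 222.]
top tray_grip 0.58 [0.499 0.154 0.108] [225. 222.]
top mixer 0.67 [ 0.505 -0.224 -0.004] [374. 214.]
top cradle 0.92 [ 0.504 -0.222  0.116] [388. 207.]
top wash_bottle 0.94 [0.708 0.313 0.001] [163. 153.]
top beaker 0.84 [0.761 0.161 0.   ] [219. 130.]
top tube_rack 0.97 [ 0.775 -0.086 -0.001] [310. 119.]
```

View pics/scene0.png

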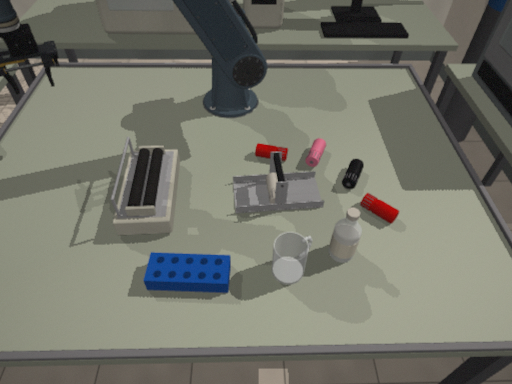

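View pics/top0.png

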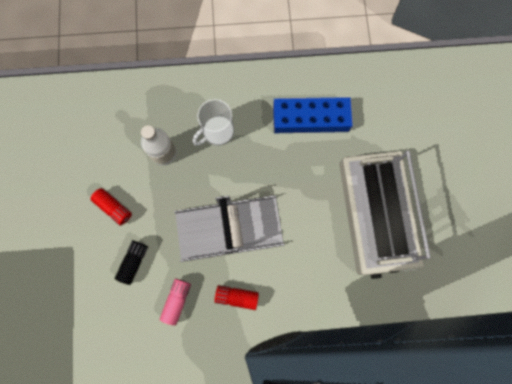

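The wanted vessel is the white cylinder on the tray, at top pixel (233,222) and scene pixel (273,185). Possible mix-ups, by top pixel: red (236,297), red (110,205), black (131,262), pink (175,302). None of these is white or on the tray. Next I'll fit the yaws and take a close crop.

```bash
python3 - <<'E'
from h import *
crops=[]
for n,(u0,v0,u1,v1) in (("scene",(220,140,335,225)),("top",(165,185,300,275))):
    im,d,ci=cap(n); W=cloud(d,ci)
    crops.append(cv2.resize(im[v0:v1,u0:u1],(395,290),interpolation=cv2.INTER_CUBIC))
    hsv=cv2.cvtColor(im,cv2.COLOR_BGR2HSV); z=W[...,2]
    def rect(m,nm):
        p=W[m][:,:2]
        if len(p)<8: print(n,nm,len(p));return
        r=cv2.minAreaRect((p*1000).astype(np.float32)); print(n,nm,len(p),np.round(r[0]),np.round(r[1]),round(r[2],1),'zmed',np.round(np.median(W[m][:,2]),4))
    near=lambda x,y,r:(np.hypot(W[...,0]-x,W[...,1]-y)<r)
    rect(near(.496,.153,.09)&(z>.098)&(z<.13)&(hsv[...,2]<60),"handle")
    rect(near(.496,.153,.17)&(z>.018)&(z<.08),"traywalls")
    rect(near(.496,.153,.148)&(z<.08)&(z>-.01)&(hsv[...,2]>0)&models.outline_of(n,"tray")[0]["mask"],"traymask")
    rect(near(.504,-.223,.13)&(z>.09)&(z<.108)&(hsv[...,2]<70),"rollers")
    rect(models.outline_of(n,"mixer")[0]["mask"]&(z>.055)&(z<.072),"housingtop")
    for o in models.outline_of(n,"vessel"):
        m=o["mask"]&(z<.055)&(z>.02); 
        if near(.496,.153,.14)[m].mean()>.7: rect(m,"vessel"); print(np.nanmedian(hsv[o["mask"]],0))
cv2.imwrite("pics/c1.png",np.hstack(crops))
E
```

```text
scene handle 168 [502. 151.] [125.  15.] 4.5 zmed 0.1147
scene traywalls 1075 [446. 150.] [239. 265.] 3.3 zmed 0.0331
scene traymask 2791 [458. 150.] [217. 263.] 4.7 zmed 0.0017
scene rollers 1111 [ 506. -225.] [225.  70.] 2.5 zmed 0.0962Traceback (most recent call last):
  File "<stdin>", line 16, in <module>
IndexError: list index out of range
```

```bash
python3 - <<'E'
from h import *
crops=[]
for n,(u0,v0,u1,v1) in (("scene",(220,140,335,225)),("top",(165,185,300,275))):
    im,d,ci=cap(n); W=cloud(d,ci); z=W[...,2]
    crops.append(cv2.resize(im[v0:v1,u0:u1],(395,290),interpolation=cv2.INTER_CUBIC))
    hsv=cv2.cvtColor(im,cv2.COLOR_BGR2HSV)
    def rect(m,nm):
        p=W[m][:,:2]
        if len(p)<8: print(n,nm,len(p));return
        r=cv2.minAreaRect((p*1000).astype(np.float32)); print(n,nm,len(p),np.round(r[0]),np.round(r[1]),round(r[2],1),'zmed',np.round(np.median(W[m][:,2]),4))
    near=lambda x,y,r:(np.hypot(W[...,0]-x,W[...,1]-y)<r)
    rect(near(.496,.153,.09)&(z>.098)&(z<.13)&(hsv[...,2]<60),"handle")
    rect(near(.496,.153,.17)&(z>.018)&(z<.08)&(W[...,0]>.41),"traywalls")
    rect(near(.504,-.223,.13)&(z>.09)&(z<.108)&(hsv[...,2]<70),"rollers")
    rect(near(.504,-.223,.17)&(z>.06)&(z<.07),"housingtop")
    for o in models.outline_of(n,"vessel"):
        m=o["mask"]&(z<.055)&(z>.02)
        if m.sum()>5 and near(.496,.153,.14)[m].mean()>.7: rect(m,"vessel"); print(np.nanmedian(hsv[o["mask"]],0))
cv2.imwrite("pics/c1.png",np.hstack(crops))
E
```

```text
scene handle 169 [502. 151.] [123.  15.] 4.7 zmed 0.1146
scene traywalls 802 [500. 152.] [131. 258.] 5.0 zmed 0.0319
scene rollers 1113 [ 505. -225.] [230.  69.] 2.1 zmed 0.0962
scene housingtop 2102 [ 510. -224.] [285. 149.] 2.2 zmed 0.0641
scene vessel 249 [502. 137.] [105.  32.] 4.6 zmed 0.0399
[ 19.  28. 129.]
top handle 284 [496. 153.] [116.  16.] 4.0 zmed 0.1176
top traywalls 776 [496. 153.] [127. 258.] 4.5 zmed 0.0362
top rollers 2270 [ 504. -223.] [220.  72.] 2.4 zmed 0.0983
top housingtop 4069 [ 504. -223.] [290. 150.] 2.4 zmed 0.0661
top vessel 414 [498. 135.] [103.  24.] 4.4 zmed 0.0434
[ 17.  28. 165.]
```

View pics/c1.png

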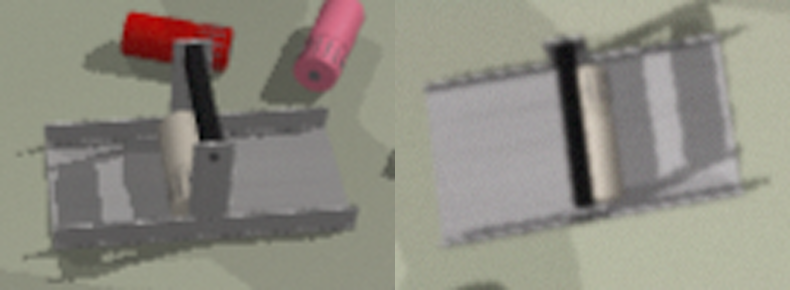

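```bash
cat >> h.py <<'E'
from scipy.spatial.transform import Rotation as Ro
def go(p,yaw,R=None):
    "row shift+turn to reach TCP p with tool down, tool x at yaw deg"
    s=bot.read_state(); R0=np.array(s["tcp_rot"]); c,t=np.cos(np.radians(yaw)),np.sin(np.radians(yaw))
    Rt=np.array([[c,t,0],[t,-c,0],[0,0,-1.]]) if R is None else R
    print("t",s["time_s"],"pos",np.round(s["position"],4),"row",np.round(R0.T@(np.array(p)-s["position"]),4),np.round(Ro.from_matrix(R0.T@Rt).as_rotvec(degrees=True),2),"f",np.round(s["force"],1),"op",round(s["opening"],3),"gf",round(s["grasp_force"],1))
E
python3 -c "
from h import *
go([.497,.1525,.23],4.5)"
```

```text
t 1.35 pos [ 0.2633 -0.5668  0.2335] row [ 0.515  -0.5539  0.0036] [-0.    0.   20.41] f [ 0.2  1.3 -1.4] op 1.0 gf 0.0
```

```bash
python3 -m jog '[[1,0.02,-0.022,0,0,0,5],[1,0.06,-0.065,0,0,0,13],[1,0.1,-0.108,0,0,0,20.4],[1,0.14,-0.15,0,0,0,20.4],[1,0.18,-0.194,0,0,0,20.4],[1,0.22,-0.237,0,0,0,20.4],[1,0.26,-0.28,0,0,0,20.4],[1,0.3,-0.323,0,0,0,20.4],[1,0.34,-0.366,0,0,0,20.4],[1,0.38,-0.409,0,0,0,20.4],[1,0.42,-0.452,0,0,0,20.4],[1,0.46,-0.495,0,0,0,20.4],[1,0.49,-0.527,0.002,0,0,20.4],[1,0.507,-0.545,0.003,0,0,20.4],[1,0.515,-0.554,0.0036,0,0,20.4],[1,0.515,-0.554,0.0036,0,0,20.4],[1,0.515,-0.554,0.0036,0,0,20.4]]'; python3 -c "
from h import *
go([.497,.1525,.097],4.5)"
```

```text
time_s: 3.48
position: [0.4967, 0.1516, 0.23]
tcp_rot: [[0.997, 0.078, -0.0], [0.078, -0.997, -0.0], [-0.001, 0.0, -1.0]]
force: [0.2, -0.9, -0.0]
opening: 1.0
grasp_force: 0.0
t 3.475 pos [0.4967 0.1516 0.23  ] row [ 0.0004 -0.0009  0.133 ] [ 0.02  0.03 -0.04] f [ 0.2 -0.9 -0. ] op 1.0 gf 0.0
```

```bash
python3 -m jog '[[1,0,-0.001,0.02,0,0,0],[1,0,-0.001,0.05,0,0,0],[1,0,-0.001,0.08,0,0,0],[1,0,-0.001,0.105,0,0,0],[1,0,-0.001,0.122,0,0,0],[1,0,-0.001,0.13,0,0,0],[1,0,-0.001,0.133,0,0,0],[0.35,0,-0.001,0.133,0,0,0],[0.35,0,-0.001,0.133,0,0,0],[0.25,0,-0.001,0.133,0,0,0],[0.2,0,-0.001,0.133,0,0,0],[0.15,0,-0.001,0.133,0,0,0],[0.1,0,-0.001,0.133,0,0,0],[0,0,-0.001,0.133,0,0,0],[0,0,-0.001,0.133,0,0,0],[0,0,-0.001,0.133,0,0,0]]'
cat >> h.py <<'E'
H=0.008 # grasp point behind TCP
def tray_pose(s):
    R=np.array(s["tcp_rot"]); Rt=R@np.diag([1,-1,-1.])
    return np.array(s["position"])-H*R[:,2]-0.105*Rt[:,2],Rt
def vessel(n,show=True):
    "vessel pos in nominal tray frame (mm) from white smooth points above the floor; also tray floor tilt"
    im,d,ci=cap(n); s=bot.read_state(); W=cloud(d,ci); o,Rt=tray_pose(s)
    L=(W-o)@Rt*1000
    hsv=cv2.cvtColor(im,cv2.COLOR_BGR2HSV); ix=(abs(L[...,0])<50)&(abs(L[...,1])<175)
    m=ix&(L[...,2]>14)&(L[...,2]<53)&(hsv[...,0]>8)&(hsv[...,0]<28)&(hsv[...,1]>15)&(hsv[...,2]>60)
    m=cv2.morphologyEx(m.astype(np.uint8),cv2.MORPH_OPEN,np.ones((2,2)))>0
    f=ix&(abs(L[...,0])<50)&(abs(L[...,1])<120)&(L[...,2]>-8)&(L[...,2]<12)&(hsv[...,1]<30)
    yc=np.nan
    if m.sum()>15:
        p=L[m][:,1:]
        # known radius 22: solve centre by lsq
        from scipy.optimize import least_squares
        r=least_squares(lambda c:np.hypot(p[:,0]-c[0],p[:,1]-c[1])-22,[np.median(p[:,0]),25],loss="soft_l1"); yc=r.x
    tilt=None
    if f.sum()>100:
        A=np.c_[L[f],np.ones(f.sum())]; k=np.linalg.lstsq(A[:,[0,1,3]],L[f][:,2],rcond=None)[0]; tilt=np.round([*np.degrees(k[:2]),k[2]],2)
    if show: print(n,"t",s["time_s"],"n",m.sum(),"yz",np.round(yc,1),"floor tilt(xslope,yslope deg),h",tilt)
    return s["time_s"],yc
E
python3 -c "
from h import *
for n in('scene','top','scene','top'): vessel(n)
go([.5,.13,.21],3)
s=bot.read_state();print(tray_pose(s)[0], s['grasp_force'])"
```

```text
time_s: 5.48
position: [0.4969, 0.1533, 0.0969]
tcp_rot: [[0.997, 0.079, -0.0], [0.079, -0.997, -0.0], [-0.0, 0.0, -1.0]]
force: [0.2, -1.8, -0.3]
opening: 0.183
grasp_force: 30.0Traceback (most recent call last):
  File "<string>", line 3, in <module>
    for n in('scene','top','scene','top'): vessel(n)
                                           ~~~~~~^^^
  File "h.py", line 36, in vessel
    r=least_squares(lambda c:np.hypot(p[:,0]-c[0],p[:,1]-c[1])-22,[np.median(p[:,0]),25],loss="soft_l1"); yc=r.x
    return func(*args, **kwargs)
    raise ValueError("Initial guess is outside of provided bounds")
ValueError: Initial guess is outside of provided bounds
```

```bash
sed -i 's/np.ones((2,2)))>0/np.ones((3,3)))>0; m\&=np.isfinite(L[...,2])/' h.py
python3 -c "
from h import *
for n in('scene','top','scene','top'): vessel(n)
go([.5,.13,.21],3)
s=bot.read_state();print(tray_pose(s)[0], s['grasp_force'])"
```

```text
scene t 5.575 n 199 yz [-9.3 22.1] floor tilt(xslope,yslope deg),h [ 0.26 -0.07  0.31]
top t 5.625 n 0 yz nan floor tilt(xslope,yslope deg),h [-0.06 -0.19  2.45]
scene t 5.675 n 199 yz [-9.4 21.9] floor tilt(xslope,yslope deg),h [ 0.07 -0.01  0.3 ]
top t 5.725 n 0 yz nan floor tilt(xslope,yslope deg),h [-0.13 -0.13  2.46]
t 5.725 pos [0.4969 0.1533 0.0969] row [ 0.0012  0.0235 -0.1131] [0.02 0.01 1.52] f [ 0.  -2.2 -0.4] op 0.18 gf 30.0
[ 4.96935555e-01  1.53288411e-01 -8.96563356e-05] 29.999988125637174
```

```bash
python3 -m jog '[[0,0,0,-0.002,0,0,0],[0,0,0,-0.007,0,0,0],[0,0,0,-0.016,0,0,0],[0,0,0,-0.029,0,0,0],[0,0,0,-0.044,0,0,0],[0,0,0,-0.06,0,0,0],[0,0,0,-0.076,0,0,0],[0,0,0,-0.091,0,0,0],[0,0,0,-0.103,0,0,0],[0,0,0,-0.111,0,0,0],[0,0,0,-0.115,0,0,0],[0,0,0,-0.115,0,0,0],[0,0,0,-0.115,0,0,0]]'
python3 -c "
from h import *
for n in('scene','top','scene'): vessel(n)
s=bot.read_state();print(tray_pose(s)[0], s['grasp_force'],s['force'],s['moment'])"
```

```text
time_s: 7.35
position: [0.4965, 0.1535, 0.2114]
tcp_rot: [[0.997, 0.079, -0.001], [0.079, -0.997, -0.0], [-0.001, -0.0, -1.0]]
force: [0.7, -0.8, -6.6]
opening: 0.184
grasp_force: 30.0
scene t 7.4 n 233 yz [-9.3 22.1] floor tilt(xslope,yslope deg),h [0.08 0.05 0.42]
top t 7.45 n 77 yz [-7.6 24.6] floor tilt(xslope,yslope deg),h [-0.26  0.04  2.73]
scene t 7.5 n 232 yz [-9.1 21.9] floor tilt(xslope,yslope deg),h [ 0.29 -0.01  0.27]
[0.49655274 0.1535336  0.1144906 ] 30.000534262508154 [-0.19179485  0.63201786 -5.4856162 ] [0.00687409 0.01836136 0.00965225]
```

```bash
cat > sim.py <<'E'
import numpy as np
def sim(y,v,tilts,t0=0.0,th=(.018,.023,.028),cam=0,lag=0.03,hold=0):
    "tilts: ax deg at end of each row (start tilt t0); + => rolls to -y. cam: extra camera calls after"
    T=0.125*np.arange(len(tilts)+1); A=np.r_[t0,tilts]
    for q in th:
        yy,vv=y,v; dt=.0025; out=[]; pv=None
        tt=np.arange(0,T[-1]+cam*.05+hold,dt); a=np.radians(np.interp(tt-lag,T,A)); w=np.gradient(a,dt)
        k=np.exp(-dt/.04); 
        for i in range(1,len(w)): w[i]=k*w[i-1]+(1-k)*w[i]
        at=np.gradient(w,dt)*.094   # floor acceleration in +y for + rotation
        for i in range(len(tt)):
            drive=-a[i]-at[i]/9.81
            if abs(vv)<1e-4 and abs(drive)<q: vv=0.
            else:
                s=np.sign(vv) if abs(vv)>=1e-4 else np.sign(drive)
                nv=vv+6.54*(drive-s*q)*dt*1000
                vv=0. if (nv*vv<0 and abs(drive)<q) else nv
            yy+=vv*dt; out.append((yy,vv))
        o=np.array(out); print(q,"end y %.0f v %.0f"%(yy,vv),"range %.0f %.0f vmax %.0f"%(o[:,0].min(),o[:,0].max(),abs(o[:,1]).max()),"per row",np.round(o[49::50,0]).astype(int).tolist())
E
python3 -c "
from sim import *
sim(-8,0,[-1,-2,-3,-4,-4,-4,-4],cam=3)
sim(-8,0,[-1,-2,-3,-4,-4,-4,-4,-3,-2,-1,0,0],cam=3)
sim(-8,0,[-1,-2,-3,-3.5,-3.5,-3.5,-3.5,-3,-2,-1,0,0,0],cam=3)
"
```

```text
0.018 end y 69 v 222 range -8 69 vmax 222 per row [-8, -8, -6, -2, 7, 21, 40, 64]
0.023 end y 57 v 194 range -8 57 vmax 194 per row [-8, -8, -7, -4, 4, 15, 31, 52]
0.028 end y 46 v 167 range -8 46 vmax 167 per row [-8, -8, -8, -5, 1, 10, 24, 42]
0.018 end y 210 v 209 range -8 210 vmax 236 per row [-8, -8, -6, -2, 7, 21, 40, 63, 90, 119, 148, 177, 204]
0.023 end y 173 v 160 range -8 173 vmax 200 per row [-8, -8, -7, -4, 4, 15, 31, 51, 75, 99, 124, 147, 169]
0.028 end y 139 v 113 range -8 139 vmax 167 per row [-8, -8, -8, -5, 1, 10, 24, 41, 61, 82, 102, 120, 136]
0.018 end y 205 v 165 range -8 205 vmax 208 per row [-8, -8, -6, -2, 6, 18, 34, 55, 78, 104, 130, 155, 178, 200]
0.023 end y 162 v 112 range -8 162 vmax 172 per row [-8, -8, -7, -4, 2, 12, 26, 43, 63, 84, 105, 125, 143, 159]
0.028 end y 121 v 61 range -8 121 vmax 139 per row [-8, -8, -8, -5, -1, 7, 19, 33, 49, 66, 83, 98, 110, 120]
```

```bash
python3 -c "
from sim import *
for s in ([-1.5,-3,-3,-3,-2,-1],[-1.5,-3,-3,-3,-2,-1,0,0],):
  sim(-8,0,s,cam=3); sim(-8,0,s+[0.5]*5,cam=0)
"
```

```text
0.018 end y 37 v 96 range -8 37 vmax 96 per row [-8, -6, -3, 3, 12, 23, 34]
0.023 end y 24 v 68 range -8 24 vmax 68 per row [-8, -7, -5, 0, 6, 14, 23]
0.028 end y 12 v 39 range -8 12 vmax 42 per row [-8, -8, -7, -4, 1, 6, 11]
0.018 end y 56 v 4 range -8 56 vmax 88 per row [-8, -6, -3, 3, 12, 23, 33, 43, 50, 54, 56]
0.023 end y 30 v 0 range -8 30 vmax 64 per row [-8, -7, -5, 0, 6, 14, 22, 27, 30, 30, 30]
0.028 end y 12 v 0 range -8 12 vmax 42 per row [-8, -8, -7, -4, 1, 6, 10, 12, 12, 12, 12]
0.018 end y 54 v 61 range -8 54 vmax 88 per row [-8, -6, -3, 3, 12, 23, 34, 44, 53]
0.023 end y 34 v 24 range -8 34 vmax 64 per row [-8, -7, -5, 0, 6, 14, 22, 28, 33]
0.028 end y 14 v 0 range -8 14 vmax 42 per row [-8, -8, -7, -4, 1, 6, 10, 13, 14]
0.018 end y 63 v 0 range -8 63 vmax 88 per row [-8, -6, -3, 3, 12, 23, 34, 44, 52, 58, 62, 63, 63]
0.023 end y 34 v 0 range -8 34 vmax 64 per row [-8, -7, -5, 0, 6, 14, 22, 28, 33, 34, 34, 34, 34]
0.028 end y 13 v 0 range -8 13 vmax 42 per row [-8, -8, -7, -4, 1, 6, 10, 13, 13, 13, 13, 13, 13]
```

```bash
python3 -m jog '[[0,0,0,0,-1.5,0,0],[0,0,0,0,-3,0,0],[0,0,0,0,-3,0,0],[0,0,0,0,-3,0,0],[0,0,0,0,-2,0,0],[0,0,0,0,-2,0,0]]'
cat > look.py <<'E'
from h import *
import sys
ts=[];ys=[]
for i in range(int(sys.argv[1]) if len(sys.argv)>1 else 3):
    t,c=vessel(sys.argv[2] if len(sys.argv)>2 else "scene",show=i==0)
    if np.ndim(c): ts.append(t);ys.append(c[0])
s=bot.read_state(); o,Rt=tray_pose(s)
print("y(corr +1.5)",np.round(np.array(ys)+1.5,1),"v",np.round(np.polyfit(ts,ys,1)[0]) if len(ts)>1 else None,"tilt ax",np.round(np.degrees(Rt[2,1]),2),"roll",np.round(np.degrees(Rt[2,0]),2),"t",s["time_s"])
E
python3 look.py
```

```text
time_s: 8.25
position: [0.497, 0.1532, 0.212]
tcp_rot: [[0.997, 0.078, 0.003], [0.078, -0.996, -0.035], [0.0, 0.035, -0.999]]
force: [0.6, 0.2, -5.7]
opening: 0.177
grasp_force: 30.0
scene t 8.3 n 49 yz [19.9 22.6] floor tilt(xslope,yslope deg),h [ 0.15 -0.09  0.39]
y(corr +1.5) [21.4 26.  31.5] v 101.0 tilt ax -2.01 roll 0.0 t 8.4
```

```bash
python3 -c "
from sim import *
sim(-8,0,[-1.5,-3,-3,-3,-2,-2],cam=3)
print();
for s in ([-1,0,1,1,1,0.5,0,0],[-1,0,0.5,0.5,0.5,0,0],[-1,0,0,0,0,0,0,0]): sim(31.5,100,s,t0=-2)
"
```

```text
0.018 end y 40 v 117 range -8 40 vmax 117 per row [-8, -6, -3, 3, 12, 23, 37]
0.023 end y 27 v 89 range -8 27 vmax 89 per row [-8, -7, -5, 0, 6, 15, 25]
0.028 end y 15 v 60 range -8 15 vmax 60 per row [-8, -8, -7, -4, 1, 6, 14]

0.018 end y 84 v 0 range 32 84 vmax 103 per row [44, 57, 68, 76, 82, 84, 84, 84]
0.023 end y 76 v 0 range 32 76 vmax 102 per row [44, 56, 66, 72, 76, 76, 76, 76]
0.028 end y 69 v 0 range 32 69 vmax 101 per row [44, 55, 63, 68, 69, 69, 69, 69]
0.018 end y 92 v 12 range 32 92 vmax 103 per row [44, 57, 68, 78, 85, 90, 92]
0.023 end y 80 v 0 range 32 80 vmax 102 per row [44, 56, 66, 74, 78, 80, 80]
0.028 end y 72 v 0 range 32 72 vmax 101 per row [44, 55, 64, 70, 72, 72, 72]
0.018 end y 103 v 18 range 32 103 vmax 103 per row [44, 57, 69, 79, 88, 95, 99, 103]
0.023 end y 87 v 0 range 32 87 vmax 102 per row [44, 56, 66, 75, 81, 85, 87, 87]
0.028 end y 76 v 0 range 32 76 vmax 101 per row [44, 55, 64, 71, 75, 76, 76, 76]
```

```bash
python3 -m jog '[[0,0,0,0,1,0,0],[0,0,0,0,2,0,0],[0,0,0,0,2,0,0],[0,0,0,0,2,0,0],[0,0,0,0,2,0,0],[0,0,0,0,2,0,0],[0,0,0,0,2,0,0],[0,0,0,0,2,0,0]]'
python3 look.py 2; python3 look.py 1 top
```

```text
time_s: 9.4
position: [0.4969, 0.1536, 0.212]
tcp_rot: [[0.997, 0.079, 0.0], [0.079, -0.997, -0.0], [0.0, 0.0, -1.0]]
force: [0.1, -0.6, -6.0]
opening: 0.183
grasp_force: 30.1
scene t 9.45 n 365 yz [105.8  21.1] floor tilt(xslope,yslope deg),h [ 0.18 -0.44  0.39]
y(corr +1.5) [107.3 108.4] v 22.0 tilt ax -0.0 roll 0.0 t 9.5
top t 9.55 n 65 yz [109.4  24.2] floor tilt(xslope,yslope deg),h [-0.26 -0.44  2.7 ]
y(corr +1.5) [110.9] v None tilt ax -0.0 roll -0.0 t 9.55
```

```bash
sed -i 's/drive=-a\[i\]-at/drive=-a[i]+np.radians(C*yy)-at/; s/^import.*/import numpy as np\nC=0.004/' sim.py
python3 -c "
from sim import *
T=(.019,.021,.023,.025)
sim(-8,0,[-1.5,-3,-3,-3,-2,-2],cam=3,th=T)
sim(31.5,100,[-1]+[0]*7,t0=-2,cam=3,th=T)
T=(.021,.023,.025)
for s in ([1.5,3,3,3,3,2,1.5],[1.5,3,3,3,3,2,1,0,0,0],[1.5,3,3,3,3,3,2]): print();sim(112,0,s,cam=3,th=T)
"
```

```text
0.019 end y 37 v 114 range -8 37 vmax 114 per row [-8, -6, -3, 2, 11, 21, 34]
0.021 end y 32 v 101 range -8 32 vmax 101 per row [-8, -7, -4, 1, 8, 18, 29]
0.023 end y 27 v 89 range -8 27 vmax 89 per row [-8, -7, -5, -1, 6, 14, 25]
0.025 end y 22 v 77 range -8 22 vmax 77 per row [-8, -7, -6, -2, 4, 11, 20]
0.019 end y 120 v 36 range 32 120 vmax 104 per row [44, 57, 70, 81, 91, 100, 108, 114, 119]
0.021 end y 111 v 20 range 32 111 vmax 103 per row [44, 57, 69, 79, 89, 96, 102, 107, 111]
0.023 end y 102 v 3 range 32 102 vmax 103 per row [44, 56, 68, 78, 86, 92, 97, 100, 102]
0.025 end y 94 v 0 range 32 94 vmax 102 per row [44, 56, 67, 76, 83, 89, 92, 94, 94]

0.021 end y 79 v -69 range 79 112 vmax 69 per row [112, 112, 111, 108, 103, 96, 89, 80]
0.023 end y 84 v -57 range 84 112 vmax 58 per row [112, 112, 111, 109, 105, 99, 92, 85]
0.025 end y 88 v -46 range 88 112 vmax 47 per row [112, 112, 111, 110, 106, 101, 95, 90]

0.021 end y 74 v 0 range 74 112 vmax 60 per row [112, 112, 111, 108, 103, 96, 89, 82, 77, 74, 74]
0.023 end y 82 v 0 range 82 112 vmax 51 per row [112, 112, 111, 109, 105, 99, 92, 87, 83, 82, 82]
0.025 end y 89 v 0 range 89 112 vmax 43 per row [112, 112, 111, 110, 106, 101, 96, 92, 89, 89, 89]

0.021 end y 73 v -94 range 73 112 vmax 94 per row [112, 112, 111, 108, 103, 96, 86, 76]
0.023 end y 78 v -82 range 78 112 vmax 82 per row [112, 112, 111, 109, 105, 98, 90, 81]
0.025 end y 83 v -70 range 83 112 vmax 70 per row [112, 112, 111, 110, 106, 100, 93, 85]
```

```bash
python3 -c "
from sim import *
T=(.020,.021,.022)
for s in ([1.5,3,3,3,3,3,3,2,2],[1.5,3,3,3,3,3,3,2,1.5,1.5,1,1],): print();sim(111,15,s,cam=3,th=T)
sim(111,15,[1.5,3,3,3,3,3,3,2,1.5,1.5,1,0.5,0,0,0,0,0,0,0],cam=3,th=T)
"
```

```text
0.02 end y 38 v -133 range 38 112 vmax 133 per row [112, 111, 110, 108, 102, 94, 84, 71, 57, 41]
0.021 end y 42 v -125 range 42 112 vmax 125 per row [112, 111, 110, 108, 103, 95, 85, 74, 60, 45]
0.022 end y 46 v -117 range 46 112 vmax 117 per row [112, 111, 111, 108, 104, 97, 87, 76, 63, 49]

0.02 end y -5 v -117 range -5 112 vmax 123 per row [112, 111, 110, 108, 102, 94, 84, 71, 57, 43, 27, 12, -2]
0.021 end y 3 v -106 range 3 112 vmax 114 per row [112, 111, 110, 108, 103, 95, 85, 74, 61, 47, 33, 19, 5]
0.022 end y 10 v -94 range 10 112 vmax 106 per row [112, 111, 111, 108, 104, 97, 87, 76, 64, 51, 38, 25, 13]
0.02 end y -48 v -3 range -48 112 vmax 123 per row [112, 111, 110, 108, 102, 94, 84, 71, 57, 43, 27, 13, -1, -13, -23, -32, -38, -43, -47, -48]
0.021 end y -27 v 0 range -27 112 vmax 114 per row [112, 111, 110, 108, 103, 95, 85, 74, 61, 47, 33, 19, 7, -4, -12, -19, -24, -27, -27, -27]
0.022 end y -10 v 0 range -10 112 vmax 106 per row [112, 111, 111, 108, 104, 97, 87, 76, 64, 51, 38, 25, 14, 5, -2, -7, -9, -10, -10, -10]
```

```bash
python3 -m jog '[[0,0,0,0,1.5,0,0],[0,0,0,0,3,0,0],[0,0,0,0,3,0,0],[0,0,0,0,3,0,0],[0,0,0,0,3,0,0],[0,0,0,0,3,0,0],[0,0,0,0,3,0,0],[0,0,0,0,2,0,0],[0,0,0,0,1.5,0,0],[0,0,0,0,1.5,0,0],[0,0,0,0,1,0,0],[0,0,0,0,1,0,0],[0,0,0,0,1,0,0]]'
python3 look.py 3; python3 -c "
from sim import *
sim(111,15,[1.5,3,3,3,3,3,3,2,1.5,1.5,1,1,1],cam=3,th=(.020,.021,.022))"
```

```text
time_s: 11.18
position: [0.4969, 0.1536, 0.2119]
tcp_rot: [[0.997, 0.079, -0.001], [0.079, -0.997, 0.018], [-0.0, -0.018, -1.0]]
force: [0.5, 0.5, -4.9]
opening: 0.183
grasp_force: 30.0
scene t 11.225 n 312 yz [-21.   21.9] floor tilt(xslope,yslope deg),h [0.24 0.06 0.41]
y(corr +1.5) [-19.5 -25.6 -31.3] v -117.0 tilt ax 1.01 roll -0.0 t 11.325
0.02 end y -20 v -116 range -20 112 vmax 123 per row [112, 111, 110, 108, 102, 94, 84, 71, 57, 43, 27, 12, -2, -17]
0.021 end y -10 v -103 range -10 112 vmax 114 per row [112, 111, 110, 108, 103, 95, 85, 74, 61, 47, 33, 19, 5, -8]
0.022 end y -1 v -91 range -1 112 vmax 106 per row [112, 111, 111, 108, 104, 97, 87, 76, 64, 51, 38, 25, 13, 1]
```

```bash
python3 -c "
from sim import *
T=(.0185,.0195,.021)
for s in ([0,-1,-1,-1,-1,-.5,0,0],[0,-1,-1,-1,-.5,0,0,0],[0,-.5,-.5,-.5,-.5,-.5,-.5,-.5],[0,-.5,-.5,-.5,-1,-1,-1,-1]): print();sim(-31.5,-117,s,t0=1,cam=3,th=T)
"
```

```text
0.0185 end y -82 v 0 range -82 -32 vmax 117 per row [-46, -58, -68, -76, -80, -82, -82, -82, -82]
0.0195 end y -80 v 0 range -80 -32 vmax 117 per row [-45, -58, -68, -75, -79, -80, -80, -80, -80]
0.021 end y -77 v 0 range -77 -32 vmax 117 per row [-45, -57, -67, -74, -77, -77, -77, -77, -77]

0.0185 end y -84 v 0 range -84 -32 vmax 117 per row [-46, -58, -68, -76, -80, -83, -84, -84, -84]
0.0195 end y -81 v 0 range -81 -32 vmax 117 per row [-45, -58, -68, -75, -79, -81, -81, -81, -81]
0.021 end y -78 v 0 range -78 -32 vmax 117 per row [-45, -57, -67, -74, -77, -78, -78, -78, -78]

0.0185 end y -93 v 0 range -93 -32 vmax 117 per row [-46, -58, -69, -78, -85, -90, -93, -93, -93]
0.0195 end y -90 v 0 range -90 -32 vmax 117 per row [-45, -58, -69, -78, -84, -88, -90, -90, -90]
0.021 end y -86 v 0 range -86 -32 vmax 117 per row [-45, -58, -68, -76, -82, -85, -86, -86, -86]

0.0185 end y -90 v 0 range -90 -32 vmax 117 per row [-46, -58, -69, -78, -85, -89, -90, -90, -90]
0.0195 end y -87 v 0 range -87 -32 vmax 117 per row [-45, -58, -69, -78, -84, -87, -87, -87, -87]
0.021 end y -84 v 0 range -84 -32 vmax 117 per row [-45, -58, -68, -76, -82, -84, -84, -84, -84]
```

Current command tilt is +1°, so rows are relative to that: targets 0, then −0.5 (i.e. −1, −1.5).

```bash
python3 -m jog '[[0,0,0,0,-1,0,0],[0,0,0,0,-1.5,0,0],[0,0,0,0,-1.5,0,0],[0,0,0,0,-1.5,0,0],[0,0,0,0,-1.5,0,0],[0,0,0,0,-1.5,0,0],[0,0,0,0,-1.5,0,0],[0,0,0,0,-1.5,0,0]]'
python3 look.py 2; python3 look.py 1 top; python3 -c "
from sim import *
T=(.0185,.0195,.021)
for s in ([-1.5,-3,-3,-3,-3,-3,-2,-1.5,-1.5,-1,-1],): print();sim(-90,0,s,t0=-.5,cam=3,th=T)
"
```

```text
time_s: 12.32
position: [0.4969, 0.1535, 0.212]
tcp_rot: [[0.997, 0.079, 0.001], [0.079, -0.997, -0.009], [0.0, 0.009, -1.0]]
force: [-0.0, 1.0, -5.4]
opening: 0.18
grasp_force: 30.1
scene t 12.375 n 358 yz [-88.5  21.4] floor tilt(xslope,yslope deg),h [0.26 0.3  0.34]
y(corr +1.5) [-87.  -87.1] v -3.0 tilt ax -0.5 roll -0.0 t 12.425
top t 12.475 n 244 yz [-87.  24.] floor tilt(xslope,yslope deg),h [-0.28  0.34  2.6 ]
y(corr +1.5) [-85.5] v None tilt ax -0.5 roll 0.0 t 12.475

0.0185 end y 27 v 129 range -90 27 vmax 129 per row [-90, -89, -87, -82, -75, -65, -53, -39, -24, -8, 8, 24]
0.0195 end y 19 v 118 range -90 19 vmax 119 per row [-90, -89, -87, -83, -76, -67, -55, -42, -28, -13, 2, 17]
0.021 end y 8 v 101 range -90 8 vmax 107 per row [-90, -89, -88, -84, -78, -70, -59, -47, -34, -21, -8, 5]
```

```bash
python3 -m jog '[[0,0,0,0,-1,0,0],[0,0,0,0,-2.5,0,0],[0,0,0,0,-2.5,0,0],[0,0,0,0,-2.5,0,0],[0,0,0,0,-2.5,0,0],[0,0,0,0,-2.5,0,0],[0,0,0,0,-1.5,0,0],[0,0,0,0,-1,0,0],[0,0,0,0,-1,0,0],[0,0,0,0,-0.5,0,0],[0,0,0,0,-0.5,0,0],[0,0,0,0,-0.5,0,0]]'
python3 look.py 3; python3 -c "
from sim import *
T=(.0185,.0195,.021)
sim(-87,0,[-1.5,-3,-3,-3,-3,-3,-2,-1.5,-1.5,-1,-1,-1],t0=-.5,cam=3,th=T)
"
```

```text
time_s: 13.98
position: [0.4969, 0.1535, 0.2119]
tcp_rot: [[0.997, 0.079, 0.001], [0.079, -0.997, -0.018], [-0.0, 0.018, -1.0]]
force: [-0.6, -0.4, -5.1]
opening: 0.183
grasp_force: 30.0
scene t 14.025 n 25 yz [17.1 22.5] floor tilt(xslope,yslope deg),h [ 0.17 -0.05  0.37]
y(corr +1.5) [18.6 22.9 28.1] v 95.0 tilt ax -1.01 roll -0.01 t 14.125
0.0185 end y 49 v 133 range -87 49 vmax 133 per row [-87, -86, -84, -79, -72, -62, -49, -35, -20, -4, 12, 29, 45]
0.0195 end y 39 v 120 range -87 39 vmax 121 per row [-87, -86, -84, -80, -73, -64, -52, -38, -24, -9, 6, 21, 36]
0.021 end y 25 v 101 range -87 25 vmax 109 per row [-87, -86, -85, -81, -75, -66, -55, -43, -30, -17, -3, 10, 22]
```

```bash
python3 -c "
from sim import *
T=(.0195,.0205,.0215)
for s in ([-1,-.5,0,0,0,0,0,0,0],[-.5,0,0,0,0,0,0,0,0,0]): sim(28.5,98,s,t0=-1,cam=3,th=T)
"
```

```text
0.0195 end y 109 v 13 range 29 109 vmax 98 per row [41, 53, 64, 74, 83, 91, 97, 102, 106, 108]
0.0205 end y 103 v 4 range 29 103 vmax 98 per row [41, 53, 64, 73, 82, 89, 95, 99, 102, 103]
0.0215 end y 98 v 0 range 29 98 vmax 98 per row [41, 52, 63, 73, 81, 87, 92, 95, 97, 98]
0.0195 end y 92 v 0 range 29 92 vmax 98 per row [40, 51, 61, 70, 77, 83, 87, 90, 92, 92, 92]
0.0205 end y 88 v 0 range 29 88 vmax 98 per row [40, 51, 61, 69, 76, 81, 85, 87, 88, 88, 88]
0.0215 end y 84 v 0 range 29 84 vmax 98 per row [40, 51, 61, 68, 75, 79, 82, 84, 84, 84, 84]
```

Take the second profile (turning point about 88 mm).

```bash
python3 -m jog '[[0,0,0,0,0.5,0,0],[0,0,0,0,1,0,0],[0,0,0,0,1,0,0],[0,0,0,0,1,0,0],[0,0,0,0,1,0,0],[0,0,0,0,1,0,0],[0,0,0,0,1,0,0],[0,0,0,0,1,0,0],[0,0,0,0,1,0,0]]'
python3 look.py 2; python3 -c "
from sim import *
T=(.0190,.0200,.021)
for y in (88,93): sim(y,0,[1.5,3,3,3,3,3,2,1.5,1.5,1,1,1],cam=3,th=T)
"
```

```text
time_s: 15.25
position: [0.4969, 0.1536, 0.212]
tcp_rot: [[0.997, 0.079, 0.0], [0.079, -0.997, -0.0], [0.0, 0.0, -1.0]]
force: [-0.1, 1.2, -5.4]
opening: 0.177
grasp_force: 30.0
scene t 15.3 n 347 yz [83.4 21.5] floor tilt(xslope,yslope deg),h [ 0.22 -0.31  0.34]
y(corr +1.5) [84.9 84.7] v -4.0 tilt ax -0.0 roll 0.0 t 15.35
0.019 end y -36 v -120 range -36 88 vmax 120 per row [88, 87, 86, 82, 75, 66, 54, 41, 27, 12, -3, -18, -33]
0.02 end y -27 v -108 range -27 88 vmax 112 per row [88, 87, 86, 82, 76, 68, 57, 44, 31, 17, 3, -10, -24]
0.021 end y -17 v -95 range -17 88 vmax 104 per row [88, 88, 86, 83, 78, 69, 59, 47, 35, 22, 10, -3, -15]
0.019 end y -28 v -116 range -28 93 vmax 117 per row [93, 92, 91, 87, 81, 71, 60, 47, 33, 19, 4, -10, -25]
0.02 end y -18 v -103 range -18 93 vmax 109 per row [93, 92, 91, 88, 82, 73, 62, 50, 37, 24, 10, -3, -16]
0.021 end y -9 v -90 range -9 93 vmax 101 per row [93, 93, 91, 88, 83, 75, 65, 54, 41, 29, 17, 5, -7]
```

```bash
python3 -m jog '[[0,0,0,0,1.5,0,0],[0,0,0,0,3,0,0],[0,0,0,0,3,0,0],[0,0,0,0,3,0,0],[0,0,0,0,3,0,0],[0,0,0,0,3,0,0],[0,0,0,0,2,0,0],[0,0,0,0,1.5,0,0],[0,0,0,0,1.5,0,0],[0,0,0,0,1,0,0],[0,0,0,0,1,0,0],[0,0,0,0,1,0,0]]'
python3 look.py 3
```

```text
time_s: 16.85
position: [0.4969, 0.1536, 0.2119]
tcp_rot: [[0.997, 0.079, -0.001], [0.079, -0.997, 0.018], [-0.0, -0.018, -1.0]]
force: [-0.1, -0.6, -5.7]
opening: 0.181
grasp_force: 30.0
scene t 16.9 n 348 yz [-27.5  21.9] floor tilt(xslope,yslope deg),h [0.02 0.06 0.4 ]
y(corr +1.5) [-26.  -31.4 -36.7] v -107.0 tilt ax 1.01 roll -0.0 t 17.0
```

```bash
python3 -c "
from sim import *
T=(.019,.0200,.021)
for s in ([0,-.5,-.5,-.5,-.5,-.5,-.5,-.5],[0,0,0,0,0,0,0,0]): sim(-37,-107,s,t0=1,cam=3,th=T)
"
```

```text
0.019 end y -89 v 0 range -89 -37 vmax 107 per row [-50, -61, -71, -79, -84, -88, -89, -89, -89]
0.02 end y -86 v 0 range -86 -37 vmax 107 per row [-50, -61, -71, -78, -83, -86, -86, -86, -86]
0.021 end y -84 v 0 range -84 -37 vmax 107 per row [-50, -61, -70, -77, -82, -84, -84, -84, -84]
0.019 end y -109 v -18 range -109 -37 vmax 107 per row [-50, -62, -72, -82, -90, -96, -102, -106, -109]
0.02 end y -105 v -10 range -105 -37 vmax 107 per row [-50, -61, -72, -81, -88, -94, -99, -103, -105]
0.021 end y -100 v -1 range -100 -37 vmax 107 per row [-50, -61, -71, -80, -87, -93, -97, -99, -100]
```

```bash
python3 -m jog '[[0,0,0,0,-1,0,0],[0,0,0,0,-1.5,0,0],[0,0,0,0,-1.5,0,0],[0,0,0,0,-1.5,0,0],[0,0,0,0,-1.5,0,0],[0,0,0,0,-1.5,0,0],[0,0,0,0,-1.5,0,0],[0,0,0,0,-1.5,0,0]]'
python3 look.py 2;  python3 -c "
from sim import *
T=(.0195,.0205,.0215)
for s in ([-1.5,-3,-3,-3,-2,-1,-1],[-1.5,-3,-3,-3,-2,-1,-1,-.5,0,0,0,0,0,0,0]): sim(-86,0,s,t0=-.5,cam=3,th=T)
"
```

```text
time_s: 18.0
position: [0.4969, 0.1536, 0.212]
tcp_rot: [[0.997, 0.079, 0.001], [0.079, -0.997, -0.009], [-0.0, 0.009, -1.0]]
force: [0.3, -0.6, -5.4]
opening: 0.18
grasp_force: 30.1
scene t 18.05 n 358 yz [-87.3  21.5] floor tilt(xslope,yslope deg),h [0.25 0.33 0.33]
y(corr +1.5) [-85.8 -85.9] v -2.0 tilt ax -0.5 roll 0.0 t 18.1
0.0195 end y -49 v 56 range -86 -49 vmax 62 per row [-86, -85, -83, -79, -73, -66, -58, -51]
0.0205 end y -53 v 49 range -86 -53 vmax 56 per row [-86, -85, -83, -80, -74, -67, -61, -54]
0.0215 end y -56 v 42 range -86 -56 vmax 51 per row [-86, -85, -84, -80, -75, -69, -63, -57]
0.0195 end y -40 v 0 range -86 -40 vmax 62 per row [-86, -85, -83, -79, -73, -66, -58, -51, -46, -42, -40, -40, -40, -40, -40, -40]
0.0205 end y -46 v 0 range -86 -46 vmax 56 per row [-86, -85, -83, -80, -74, -67, -61, -54, -50, -47, -46, -46, -46, -46, -46, -46]
0.0215 end y -52 v 0 range -86 -52 vmax 51 per row [-86, -85, -84, -80, -75, -69, -63, -57, -54, -52, -52, -52, -52, -52, -52, -52]
```

```bash
python3 -c "
from sim import *
T=(.0195,.0205,.0215)
for s in ([-1.5,-3,-3,-3,-3,-2,-1,-1],[-1.5,-3,-3,-3,-3,-2,-1,-1,0,0,0,0,0,0,0,0]): sim(-86,0,s,t0=-.5,cam=3,th=T)
"; python3 -m jog '[[0,0,0,0,-1,0,0],[0,0,0,0,-2.5,0,0],[0,0,0,0,-2.5,0,0],[0,0,0,0,-2.5,0,0],[0,0,0,0,-2.5,0,0],[0,0,0,0,-1.5,0,0],[0,0,0,0,-0.5,0,0],[0,0,0,0,-0.5,0,0]]'
python3 look.py 3
```

```text
0.0195 end y -30 v 82 range -86 -30 vmax 86 per row [-86, -85, -83, -79, -72, -63, -53, -43, -32]
0.0205 end y -34 v 74 range -86 -34 vmax 79 per row [-86, -85, -83, -80, -73, -65, -55, -46, -36]
0.0215 end y -38 v 66 range -86 -38 vmax 73 per row [-86, -85, -84, -80, -74, -67, -58, -49, -40]
0.0195 end y -11 v 0 range -86 -11 vmax 86 per row [-86, -85, -83, -79, -72, -63, -53, -43, -33, -24, -18, -13, -11, -11, -11, -11, -11]
0.0205 end y -20 v 0 range -86 -20 vmax 79 per row [-86, -85, -83, -80, -73, -65, -55, -46, -37, -30, -24, -21, -20, -20, -20, -20, -20]
0.0215 end y -29 v 0 range -86 -29 vmax 73 per row [-86, -85, -84, -80, -74, -67, -58, -49, -41, -35, -30, -29, -29, -29, -29, -29, -29]
time_s: 19.1
position: [0.497, 0.1531, 0.212]
tcp_rot: [[0.997, 0.078, 0.001], [0.078, -0.997, -0.017], [0.0, 0.017, -1.0]]
force: [0.8, -0.2, -6.7]
opening: 0.183
grasp_force: 30.0
scene t 19.15 n 348 yz [-40.6  21.8] floor tilt(xslope,yslope deg),h [0.08 0.12 0.4 ]
y(corr +1.5) [-39.1 -35.3 -31.5] v 76.0 tilt ax -1.01 roll 0.0 t 19.25
```

```bash
python3 -c "
from sim import *
T=(.0195,.0205,.0215)
for s in ([-1,-.5,0,0,0,0,0,0],[-.5,0,0,0,0,0,0,0]): sim(-31.5,76,s,t0=-1,cam=3,th=T)
"
```

```text
0.0195 end y 6 v 0 range -31 6 vmax 76 per row [-22, -14, -6, 0, 4, 6, 6, 6, 6]
0.0205 end y 4 v 0 range -31 4 vmax 76 per row [-22, -14, -7, -1, 2, 4, 4, 4, 4]
0.0215 end y 2 v 0 range -31 2 vmax 76 per row [-22, -14, -7, -2, 1, 2, 2, 2, 2]
0.0195 end y -2 v 0 range -31 -2 vmax 76 per row [-23, -15, -9, -5, -2, -2, -2, -2, -2]
0.0205 end y -3 v 0 range -31 -3 vmax 76 per row [-23, -15, -9, -5, -4, -3, -3, -3, -3]
0.0215 end y -5 v 0 range -31 -5 vmax 76 per row [-23, -15, -10, -6, -5, -5, -5, -5, -5]
```

```bash
python3 -m jog '[[0,0,0,0,0.5,0,0],[0,0,0,0,1,0,0],[0,0,0,0,1,0,0],[0,0,0,0,1,0,0],[0,0,0,0,1,0,0],[0,0,0,0,1,0,0],[0,0,0,0,1,0,0]]'
python3 look.py 2; python3 -c "
from h import *
go([.4976,-.0706,.210],2.4)"
```

```text
time_s: 20.12
position: [0.4969, 0.1536, 0.212]
tcp_rot: [[0.997, 0.079, -0.0], [0.079, -0.997, -0.0], [-0.0, 0.0, -1.0]]
force: [0.1, 0.7, -6.1]
opening: 0.182
grasp_force: 30.0
scene t 20.175 n 200 yz [-5.7 22.2] floor tilt(xslope,yslope deg),h [ 0.02 -0.02  0.42]
y(corr +1.5) [-4.2 -4. ] v 4.0 tilt ax -0.0 roll 0.0 t 20.225
t 20.225 pos [0.4969 0.1536 0.212 ] row [-0.017   0.2235  0.002 ] [ 0.   -0.    2.11] f [-0.3 -0.8 -5. ] op 0.181 gf 30.0
```

```bash
python3 -m jog '[[0,0,0.0004,0,0,0,0],[0,-0.0001,0.0017,0,0,0,0.1],[0,-0.0003,0.0039,0,0,0,0.2],[0,-0.0005,0.007,0,0,0,0.4],[0,-0.0008,0.0109,0,0,0,0.6],[0,-0.0012,0.0157,0.0001,0,0,0.8],[0,-0.0016,0.0214,0.0002,0,0,1.0],[0,-0.0021,0.028,0.0003,0,0,1.2],[0,-0.0027,0.0354,0.0004,0,0,1.4],[0,-0.0033,0.0437,0.0005,0,0,1.6],[0,-0.004,0.0529,0.0006,0,0,1.8],[0,-0.0048,0.0629,0.0007,0,0,1.9],[0,-0.0056,0.0739,0.0008,0,0,2.0],[0,-0.0065,0.0857,0.0009,0,0,2.1],[0,-0.0075,0.0983,0.001,0,0,2.1],[0,-0.0085,0.1119,0.001,0,0,2.1]]'
python3 -m jog '[[0,-0.0005,0.0135,0.0001,0,0,0],[0,-0.001,0.0261,0.0002,0,0,0],[0,-0.0015,0.0379,0.0003,0,0,0],[0,-0.0019,0.0489,0.0004,0,0,0],[0,-0.0023,0.0589,0.0005,0,0,0],[0,-0.0026,0.0681,0.0006,0,0,0],[0,-0.003,0.0764,0.0007,0,0,0],[0,-0.0033,0.0838,0.0008,0,0,0],[0,-0.0035,0.0904,0.0009,0,0,0],[0,-0.0037,0.0961,0.001,0,0,0],[0,-0.0039,0.1009,0.001,0,0,0],[0,-0.0041,0.1048,0.001,0,0,0],[0,-0.0042,0.1079,0.001,0,0,0],[0,-0.0043,0.1101,0.001,0,0,0],[0,-0.0044,0.1114,0.001,0,0,0],[0,-0.0044,0.1118,0.001,0,0,0],[0,-0.0044,0.1118,0.001,0,0,0]]'
python3 look.py 2;  python3 look.py 1 top; cat >> h.py <<'E'
def edge():
    "image check: tray floor end / rollers in mixer frame"
    M=np.array([.504,-.2235]); a=np.radians(2.4); X=np.array([np.cos(a),np.sin(a)]); Y=np.array([-np.sin(a),np.cos(a)])
    for n in("top","scene"):
        im,d,ci=cap(n); cv2.imwrite(f"pics/e_{n}_{bot.read_state()['time_s']:.2f}.png",im); W=cloud(d,ci)
        my=(W[...,:2]-M)@Y*1000; mx=(W[...,:2]-M)@X*1000; z=W[...,2]*1000
        hs=cv2.cvtColor(im,cv2.COLOR_BGR2HSV)
        r=(abs(mx)<95)&(my>-36)&(my<10)&(z>85)&(z<106)&(hs[...,2]<70)
        print(n,"roller top z p95",np.nanpercentile(z[r],95).round(1),r.sum())
        f=(abs(mx)<50)&(my>0)&(my<110)&(z>95)&(z<125)&(hs[...,2]>75)&(hs[...,1]<40)
        if f.sum()>50:
            k=np.polyfit(my[f],z[f],1); print(n,"floor edge my p1,p3",np.percentile(my[f],[1,3]).round(1),"z at my=25",np.polyval(k,25).round(1),"slope deg",np.degrees(k[0]).round(2),f.sum())
    s=bot.read_state(); o,Rt=tray_pose(s); e=o+Rt@[0,-.13,0]; q=(e[:2]-M); print("kin underside edge: mx,my,z",np.round([q@X*1000,q@Y*1000,e[2]*1000],1))
E
python3 -c "
from h import *
edge(); go([.4976,-.0706,.210],2.4)"; ls pics
```

```text
time_s: 22.22
position: [0.4973, 0.0404, 0.211]
tcp_rot: [[0.999, 0.042, 0.0], [0.042, -0.999, -0.0], [0.0, 0.0, -1.0]]
force: [0.0, -0.2, -5.0]
opening: 0.181
grasp_force: 30.0
time_s: 24.35
position: [0.4975, -0.0705, 0.2099]
tcp_rot: [[0.999, 0.042, -0.0], [0.042, -0.999, 0.0], [-0.0, -0.0, -1.0]]
force: [0.2, -0.9, -5.3]
opening: 0.181
grasp_force: 30.0
scene t 24.4 n 54 yz [-5.8 21.4] floor tilt(xslope,yslope deg),h [0.2  0.03 0.48]
y(corr +1.5) [-4.3 -5.2] v -19.0 tilt ax 0.0 roll -0.0 t 24.45
top t 24.5 n 0 yz nan floor tilt(xslope,yslope deg),h [ 0.05 -0.01  2.93]
y(corr +1.5) [] v None tilt ax 0.0 roll -0.0 t 24.5
top roller top z p95 97.0 10
top floor edge my p1,p3 [17.3 17.7] z at my=25 112.6 slope deg 9.37 120
scene roller top z p95 99.4 596
scene floor edge my p1,p3 [16.2 23. ] z at my=25 112.0 slope deg 1.54 682
kin underside edge: mx,my,z [  0.   23.2 113. ]
t 24.6 pos [ 0.4976 -0.0705  0.21  ] row [ 0.      0.0001 -0.    ] [-0.    0.    0.01] f [-0.3 -0.5 -4.7] op 0.181 gf 30.0
c1.png
e_scene_24.60.png
e_top_24.55.png
scene0.png
top0.png
```

```bash
python3 -m jog '[[0,0,0,0,0,0,0],[0,0,0,0,0,0,0],[0,0,0,0,0,0,0],[0,0,0,0,0,0,0],[0,0,0,0,0,0,0],[0,0,0,0,0,0,0],[0,0,0,0,0,0,0],[0,0,0,0,0,0,0],[0,0,0,0,0,0,0],[0,0,0,0,0,0,0],[0,0,0,0,0,0,0],[0,0,0,0,0,0,0],[0,0,0,0,0,0,0],[0,0,0,0,0,0,0],[0,0,0,0,0,0,0],[0,0,0,0,0,0,0],[0,0,0,0,0,0,0],[0,0,0,0,0,0,0],[0,0,0,0,0,0,0],[0,0,0,0,0,0,0]]'; python3 look.py 2
python3 -c "
import cv2,numpy as np
a=cv2.imread('pics/e_scene_24.60.png')[110:260,90:290]; b=cv2.imread('pics/e_top_24.55.png')[130:300,230:450]
cv2.imwrite('pics/v4.png',np.hstack([cv2.resize(a,(400,300)),cv2.resize(b,(390,300))]))"
```

```text
time_s: 27.1
position: [0.4976, -0.0705, 0.2099]
tcp_rot: [[0.999, 0.042, -0.0], [0.042, -0.999, -0.0], [-0.0, 0.0, -1.0]]
force: [0.0, -0.1, -5.4]
opening: 0.183
grasp_force: 30.0
scene t 27.15 n 54 yz [-6.5 22.8] floor tilt(xslope,yslope deg),h [ 0.21 -0.    0.51]
y(corr +1.5) [-5.  -5.1] v -1.0 tilt ax 0.0 roll -0.0 t 27.2
```

View pics/v4.png

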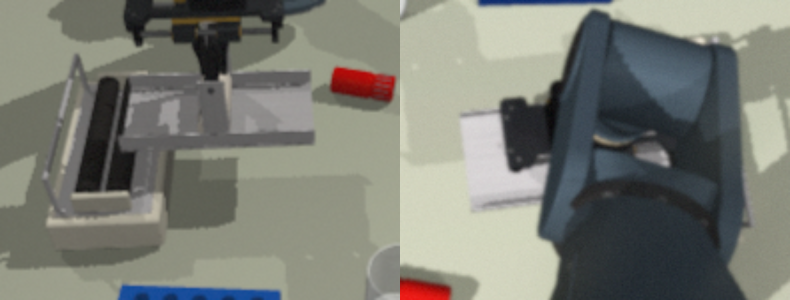

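```bash
python3 -c "
from sim import *
T=(.019,.0200,.021)
for s in ([.7,1.4,2,2,2,2,1.5,1],[.7,1.4,2,2,2,2,1.5,1]+[.8]*8,[.7,1.4,2,2,2,2,1.5,1]+[.8,.8,.8,.6,.6,.4,.4,.4,.4,.4]): print();sim(-5,0,s,cam=3,th=T)
"
```

```text
0.019 end y -34 v -59 range -34 -5 vmax 59 per row [-5, -5, -5, -7, -9, -14, -19, -26, -33]
0.02 end y -31 v -53 range -31 -5 vmax 53 per row [-5, -5, -5, -6, -9, -13, -18, -24, -30]
0.021 end y -29 v -46 range -29 -5 vmax 46 per row [-5, -5, -5, -6, -8, -12, -16, -22, -27]

0.019 end y -87 v -53 range -87 -5 vmax 56 per row [-5, -5, -5, -7, -9, -14, -19, -26, -33, -40, -47, -53, -60, -67, -73, -80, -86]
0.02 end y -73 v -36 range -73 -5 vmax 50 per row [-5, -5, -5, -6, -9, -13, -18, -24, -30, -36, -42, -48, -53, -58, -63, -68, -73]
0.021 end y -60 v -20 range -60 -5 vmax 44 per row [-5, -5, -5, -6, -8, -12, -16, -22, -27, -33, -38, -42, -46, -50, -53, -56, -59]

0.019 end y -85 v -16 range -85 -5 vmax 56 per row [-5, -5, -5, -7, -9, -14, -19, -26, -33, -40, -47, -53, -60, -65, -70, -75, -79, -82, -84]
0.02 end y -66 v 0 range -66 -5 vmax 50 per row [-5, -5, -5, -6, -9, -13, -18, -24, -30, -36, -42, -48, -53, -57, -61, -63, -65, -66, -66]
0.021 end y -52 v 0 range -52 -5 vmax 44 per row [-5, -5, -5, -6, -8, -12, -16, -22, -27, -33, -38, -42, -46, -49, -51, -52, -52, -52, -52]
```

```bash
python3 -m jog '[[0,0,0,0.001,0.7,0,0],[0,0,0,0.002,1.4,0,0],[0,0,0,0.003,2,0,0],[0,0,0,0.004,2,0,0],[0,0,0,0.005,2,0,0],[0,0,0,0.005,2,0,0],[0,0,0,0.005,1.5,0,0],[0,0,0,0.005,1,0,0]]'; python3 look.py 3
```

```text
time_s: 28.2
position: [0.4976, -0.0705, 0.205]
tcp_rot: [[0.999, 0.042, -0.001], [0.042, -0.999, 0.017], [0.0, -0.017, -1.0]]
force: [-1.0, 0.1, -4.9]
opening: 0.182
grasp_force: 30.0
scene t 28.25 n 186 yz [-30.6  22.1] floor tilt(xslope,yslope deg),h [0.2  0.06 0.55]
y(corr +1.5) [-29.1 -32.3 -35. ] v -59.0 tilt ax 1.0 roll -0.0 t 28.35
```

```bash
python3 -c "
from sim import *
T=(.0185,.0195,.0205)
for s in ([1]*6,[1]*14,[1]*6+[.7]*9): print();sim(-35,-58,s,t0=1,cam=3,th=T)
"
```

```text
0.0185 end y -94 v -78 range -94 -35 vmax 78 per row [-42, -50, -58, -66, -74, -83, -92]
0.0195 end y -92 v -72 range -92 -35 vmax 72 per row [-42, -50, -57, -65, -73, -81, -90]
0.0205 end y -89 v -65 range -89 -35 vmax 65 per row [-42, -49, -57, -64, -72, -79, -87]

0.0185 end y -197 v -135 range -197 -35 vmax 135 per row [-42, -50, -58, -66, -74, -83, -92, -102, -113, -124, -136, -149, -163, -178, -194]
0.0195 end y -183 v -119 range -183 -35 vmax 119 per row [-42, -50, -57, -65, -73, -81, -90, -99, -108, -119, -129, -141, -153, -166, -180]
0.0205 end y -170 v -103 range -170 -35 vmax 103 per row [-42, -49, -57, -64, -72, -79, -87, -95, -104, -113, -123, -133, -144, -155, -167]

0.0185 end y -189 v -101 range -189 -35 vmax 101 per row [-42, -50, -58, -66, -74, -83, -92, -102, -111, -121, -131, -141, -152, -163, -174, -186]
0.0195 end y -173 v -83 range -173 -35 vmax 83 per row [-42, -50, -57, -65, -73, -81, -90, -98, -107, -115, -124, -133, -142, -151, -161, -171]
0.0205 end y -158 v -65 range -158 -35 vmax 65 per row [-42, -49, -57, -64, -72, -79, -87, -95, -102, -110, -117, -125, -132, -140, -148, -156]
```

```bash
python3 -m jog '[[0,0,0,0,0,0,0],[0,0,0,0,0,0,0],[0,0,0,0,0,0,0],[0,0,0,0,0,0,0],[0,0,0,0,0,0,0]]'; python3 look.py 3; python3 -c "
from h import *
edge()" 
```

```text
time_s: 28.98
position: [0.4975, -0.0705, 0.2049]
tcp_rot: [[0.999, 0.042, -0.001], [0.042, -0.999, 0.018], [-0.0, -0.018, -1.0]]
force: [1.0, -0.3, -5.4]
opening: 0.184
grasp_force: 30.0
scene t 29.025 n 345 yz [-75.   21.7] floor tilt(xslope,yslope deg),h [0.1  0.25 0.46]
y(corr +1.5) [-73.5 -76.6 -79.6] v -61.0 tilt ax 1.01 roll -0.0 t 29.125
top roller top z p95 98.5 8
scene roller top z p95 99.6 594
scene floor edge my p1,p3 [20.9 24.4] z at my=25 104.9 slope deg 2.02 300
kin underside edge: mx,my,z [ -0.   24.9 105.7]
```

```bash
python3 -m jog '[[0,0,0,0.0003,0,0,0],[0,0,0,0.0006,0,0,0],[0,0,0,0.001,0,0,0],[0,0,0,0.001,0,0,0],[0,0,0,0.001,0,0,0],[0,0,0,0.001,0,0,0],[0,0,0,0.001,0,0,0],[0,0,0,0.001,0,0,0],[0,0,0,0.001,0,0,0],[0,0,0,0.001,0,0,0],[0,0,0,0.001,0,0,0],[0,0,0,0.001,0,0,0],[0,0,0,0.001,0,0,0]]'; python3 look.py 2; python3 -c "
from h import *
im,d,ci=cap('scene'); cv2.imwrite('pics/v5.png',cv2.resize(im[110:260,90:290],(800,600)))
print([(round(r['p'],2),np.round(r['xyz'],3)) for r in models.tip_of('scene','vessel')])"
```

```text
time_s: 30.85
position: [0.4976, -0.0705, 0.2039]
tcp_rot: [[0.999, 0.042, -0.001], [0.042, -0.999, 0.017], [-0.0, -0.017, -1.0]]
force: [-0.3, 0.4, -3.6]
opening: 0.179
grasp_force: 30.0
scene t 30.9 n 350 yz [-156.8   10.4] floor tilt(xslope,yslope deg),h [ 0.18 -0.02  0.49]
y(corr +1.5) [-155.3 -155.1] v 3.0 tilt ax 1.0 roll -0.0 t 30.95
[(0.92, array([ 0.508, -0.226,  0.119])), (0.83, array([0.324, 0.139, 0.024])), (0.73, array([0.325, 0.29 , 0.021])), (0.68, array([0.434, 0.394, 0.024])), (0.67, array([0.575, 0.446, 0.022]))]
```

View pics/v5.png

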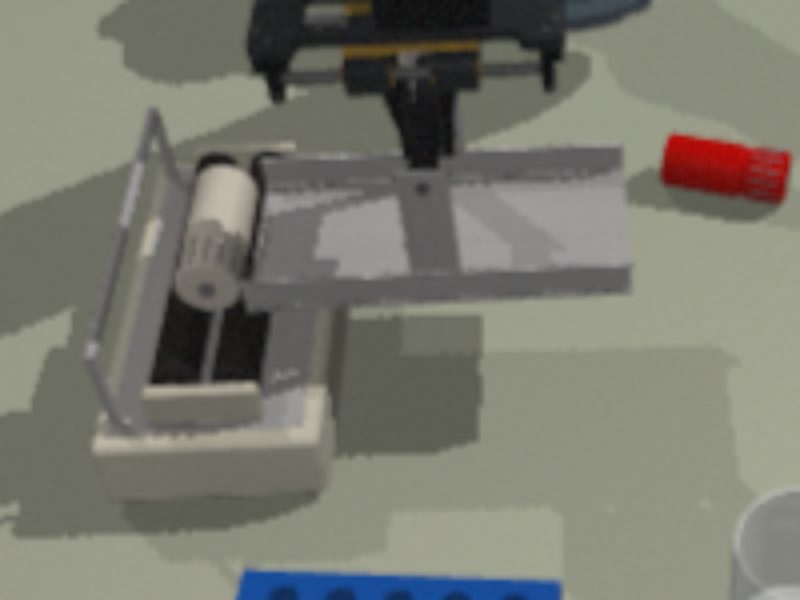

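The vessel lies in the groove, with its cap at crop pixel (208,290) and its body at (225,200), and the tray is empty. I'll back the tray away, level it and return it to its starting place.

```bash
python3 -m jog '[[0,0,-0.003,0,0,0,0],[0,0.0004,-0.01,0,0,0,0],[0,0.0009,-0.022,0,-0.5,0,0],[0,0.0015,-0.038,0,-1,0,0],[0,0.0024,-0.058,0,-1,0,0],[0,0.0034,-0.08,0,-1,0,0],[0,0.0043,-0.103,0,-1,0,0],[0,0.0053,-0.126,0,-1,0,0],[0,0.0063,-0.149,0,-1,0,0],[0,0.0071,-0.17,0,-1,0,0],[0,0.0079,-0.189,0,-1,0,0],[0,0.0086,-0.205,0,-1,0,0],[0,0.0091,-0.217,0,-1,0,0],[0,0.0094,-0.224,0,-1,0,0],[0,0.0094,-0.224,0,-1,0,0]]'; python3 -c "
from h import *
vessel('scene');go([.497,.1535,.097],2.4)"
```

```text
time_s: 32.92
position: [0.4975, 0.1539, 0.2078]
tcp_rot: [[0.999, 0.043, -0.0], [0.043, -0.999, -0.0], [-0.0, 0.0, -1.0]]
force: [-0.1, -0.4, -3.0]
opening: 0.184
grasp_force: 30.0
scene t 32.975 n 0 yz nan floor tilt(xslope,yslope deg),h [0.17 0.02 0.43]
t 32.975 pos [0.4975 0.1535 0.2078] row [-5.000e-04 -1.000e-04  1.108e-01] [0.02 0.01 0.02] f [-0.   0.3 -2.7] op 0.183 gf 30.0
```

```bash
python3 -m jog '[[0,0,0,0.006,0,0,0],[0,0,0,0.02,0,0,0],[0,0,0,0.038,0,0,0],[0,0,0,0.056,0,0,0],[0,0,0,0.074,0,0,0],[0,0,0,0.088,0,0,0],[0,0,0,0.098,0,0,0],[0,0,0,0.104,0,0,0],[0,0,0,0.107,0,0,0],[0,0,0,0.109,0,0,0],[0,0,0,0.1103,0,0,0],[0,0,0,0.1108,0,0,0],[0,0,0,0.1108,0,0,0]]'; python3 -c "
from h import *
vessel('scene');go([.497,.1535,.097],2.4)"
```

```text
time_s: 34.6
position: [0.4976, 0.1537, 0.0972]
tcp_rot: [[0.999, 0.042, 0.0], [0.042, -0.999, 0.0], [0.0, -0.0, -1.0]]
force: [-0.4, 0.3, -2.7]
opening: 0.184
grasp_force: 30.0
scene t 34.65 n 0 yz nan floor tilt(xslope,yslope deg),h [ 0.17 -0.07  0.32]
t 34.65 pos [0.4976 0.1537 0.0972] row [-0.0006  0.0001  0.0002] [-0.   -0.02  0.01] f [-0.1 -0.1 -3. ] op 0.181 gf 30.0
```

Still hanging by its full weight, so I'll lower slightly more.

```bash
python3 -m jog '[[0,0,0,0.0003,0,0,0],[0,0,0,0.0006,0,0,0],[0,0,0,0.0008,0,0,0],[0,0,0,0.0008,0,0,0]]'
```

```text
time_s: 35.15
position: [0.4977, 0.1537, 0.0969]
tcp_rot: [[0.999, 0.042, 0.001], [0.042, -0.999, 0.0], [0.001, -0.0, -1.0]]
force: [-1.6, 0.0, 4.7]
opening: 0.177
grasp_force: 30.0
```

In contact (light upward force). Release and rise.

```bash
python3 -m jog '[[0.2,0,0,-0.0003,0,0,0],[0.25,0,0,-0.0003,0,0,0],[0.4,0,0,-0.0003,0,0,0],[0.7,0,0,-0.0003,0,0,0],[0.9,0,0,-0.0003,0,0,0],[0.9,0,0,-0.0003,0,0,0],[0.9,0,0,-0.01,0,0,0],[0.9,0,0,-0.03,0,0,0],[0.9,0,0,-0.06,0,0,0],[0.9,0,0,-0.1,0,0,0],[0.9,0,0,-0.14,0,0,0],[0.9,0,0,-0.16,0,0,0],[0.9,0,0,-0.165,0,0,0],[0.9,0,0,-0.165,0,0,0],[0.9,0,0,-0.165,0,0,0]]'; python3 -c "
from h import *
im,d,ci=cap('scene'); cv2.imwrite('pics/v6.png',im)
for t in ('vessel','tray','tray_grip','wash_bottle','beaker','tube_rack','mixer'):
  print(t,[(round(r['p'],2),np.round(r['xyz'],3)) for r in models.tip_of('scene',t)[:2]])"
```

```text
time_s: 37.02
position: [0.4967, 0.1535, 0.2602]
tcp_rot: [[0.999, 0.042, -0.003], [0.042, -0.999, -0.0], [-0.003, 0.0, -1.0]]
force: [-0.1, -0.0, 0.1]
opening: 0.899
grasp_force: 0.0
vessel [(0.92, array([0.575, 0.446, 0.023])), (0.85, array([0.325, 0.291, 0.021]))]
tray [(0.6, array([0.495, 0.154, 0.003]))]
tray_grip [(0.79, array([0.495, 0.154, 0.107]))]
wash_bottle [(0.84, array([0.709, 0.311, 0.   ]))]
beaker [(0.78, array([0.764, 0.16 , 0.001])), (0.56, array([ 0.504, -0.224,  0.118]))]
tube_rack [(0.62, array([ 0.777, -0.088, -0.002]))]
mixer [(0.78, array([ 0.502, -0.222, -0.   ]))]
```

View pics/v6.png

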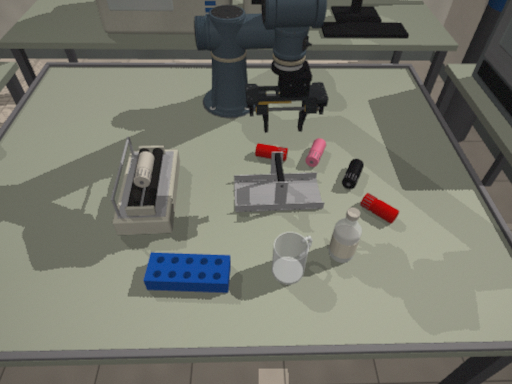

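The vessel is in the groove at (145,168), the empty tray stands flat at (278,190), the other things haven't moved and the gripper is clear.

```bash
python3 -c "
from rig import workorder
print(workorder.hand_in())"
```

```text
the job is handed in; nothing more can be done
None
```

The job is handed in at about 37 s: the vessel was rocked to and fro twice (reaching about 110/−87 mm, then 85/−86 mm from the middle), held still for over 2 s, and rolled off at about 60 mm/s into the roller groove, and the empty tray is flat on the bench and released.

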